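Square a printing block into the corner of the registration frame

TASK

Slide the plywood tray, with the printing block lying on it, along the table into the wooden registration frame until it is fully home against the back stop. Then press the block, flat on the tray, into the corner so that it sits flush against the tall back stop and the tall side stop at once, and finish while still holding it there, pressed firmly against both: do not let go. Do not lift the tray, and leave the other things on the table where they are.

Things in the scene. Friction and masses are not known exactly. Their poses are not given: they have to be found in the camera images.
- frame: fixed brown wooden frame: a three-sided channel, no floor, open to the robot. Origin: on the table, mid-width, at the back stop's inner face. +x = into the channel, +y = to the side stop. Channel 124 mm wide (y -62..62), 80 long (x -80..0); flared lead-ins 12 mm high at x -101..-80. Right side (y -86..-62): low rail 14 mm high. Tray home: tray origin at frame x -80, y within 2 of 0 (mm)
- back_stop: the tall bar that closes the channel's far end, 36 mm high, 24 mm thick, over the full width; inner face at the frame's x = 0. Rubbing along a stop adds friction (wood on wood, coefficient 0.6 to 1) that can keep the block off the other one. Its origin and axes are those of the frame
- side_stop: the tall bar along the channel's left (+y) side, 36 mm high, 24 mm thick, 80 mm long; inner face at the frame's y = +62 mm. Its origin and axes are those of the frame
- corner (a point): the inner corner where the faces of the back stop and the side stop meet, at table height (frame x 0, y +62 mm)
- tray: loose plywood tray 160 (x) by 120 (y) mm, 10 mm thick, about 0.4 kg (3 to 10 N to slide it loaded), on the table before the frame's mouth, roughly lined up. Origin: centre of the underside; +x = the leading edge that enters the frame. Rims 6 mm high above its floor at the front (-x) and right (-y) edges only. Home, its leading edge touches the back stop and half of it still sticks out
- tray_post (a point): middle of the top face of the tray's square upright grip post, 24 by 24 mm, sides along the tray's x and y, standing 45 mm above the tray's floor (top 55 mm above the table), 58 mm in front (-x) of the tray's centre
- block: loose dark wooden hand-printing block flat on the tray: slab 70 (x) by 56 (y) by 30 mm high with a square grip post mid-top; about 0.35 kg. Origin: centre of the underside. Starts turned up to 0.25 rad from the tray. In the corner, long side along the side stop, its origin is at frame x -35, y +34 mm. Rigid, like the stops: 1 mm of further push gives tens of newtons
- block_post (a point): middle of the top face of the block's square grip post, 24 by 24 mm, sides along the block's x and y, 35 mm high, top 65 mm above the block's underside (75 mm above the table when on the tray)
- stamp: bystander: small round dark wooden stamp with a waisted knob, 48 mm across, 58 mm high, standing left of the frame. Origin at its underside's centre
- spool: bystander: green thread spool, 36 mm across, 44 mm high, standing right of the tray. Origin at its underside's centre
- glue: bystander: white glue bottle, 48 mm across, 130 mm high, far to the left. Origin at its underside's centre
- pins: bystander: small white pin bowl, 70 mm across, 30 mm high, to the left. Origin at its underside's centre
- awl: bystander: awl with a wooden handle, about 160 mm long, lying far to the right
- chalk: bystander: flat piece of tailor's chalk, 50 by 30 by 12 mm, to the right. Origin at its underside's centre
Things that resemble listed ones, but are neither listed nor needed, are in the scene too. What is shaped like the block but orange or white is not meant.

How it is judged:
On the way:
1. the tray is fully home in the frame, with the block lying on it (x of tray in the frame of frame above -0.084 m and angle between the x axis of tray and the x axis of frame, either way round below 0.06 rad and y of tray in the frame of frame between -0.006 and 0.006 m and height (world z) of tray below 0.004 m and z of block in the frame of tray between 0.006 and 0.014 m and angle between block's own z axis and vertical below 0.06 rad), for 0.2 s.
At the end, for the whole second after the job is handed in: tray home: leading edge within 4 mm of the back stop, straight to 0.06 rad, flat on the table; block flat on the tray (4 mm, 0.06 rad), square to the frame to 0.05 rad, still, held by the fingers and pressed on back stop and side stop with over 2 N each through the last second (all of step 1 and contact force between block and back_stop above 2 N and contact force between block and side_stop above 2 N and contact force between the fingers and block above 2 N and (angle between the x axis of block and the x axis of frame, either way round below 0.05 rad or angle between the x axis of block and the y axis of frame, either way round below 0.05 rad) and linear speed of block below 0.02 m/s); the arm keeps its last pose, push and grip.
It fails at once if the tray is lifted off the table (height (world z) of tray above 0.025 m or angle between tray's own z axis and vertical above 0.25 rad).
It fails at once if a bystander is disturbed (moved by more than 30 mm) (distance of any of stamp, spool, glue, pins, awl, chalk from where it was at the start of the episode above 0.03 m).
It also fails if it takes over 51 s, if anything falls off the work surface, if the arm or the gripper's body presses on something with over 40 N, if the wrist force passes 120 N, or if a joint passes its speed limit or range.

ROBOT

A 6-joint arm with a two-finger parallel gripper is mounted at the origin on the work surface. World frame = base frame: x ahead of the robot, y to its left, z up, the work surface at z = 0. Lengths are in m, angles in rad, forces in N, time in s.
With the tool pointing down it reaches from about 0.25 to 0.725 m from the base axis. Payload 4 kg.
Tool frame: the origin (TCP) lies on the centre line of the jaws, within the pads' length; the fingertips stand 17 mm ahead of it and the grasp point (between the pads) lies 2 mm behind it; z points along the fingers, y is the line along which they close (so a half turn about z gives the same grasp; the last joint's range is limited). The gripper opens to 85 mm and grips with 20 to 120 N. Pads are 22 mm wide; open, the fingers measure 114 mm over their backs; the gripper's body (76 mm by 85 mm) begins 54 mm behind the grasp point. The pads swing forward as they close: fully open they stand 13 mm farther back than shut.
Start: joints at [-1.183, 0.241, 0.005, 1.335, 0, 1.571], TCP at [0.189, -0.463, 0.225] pointing down, gripper open.
Joint ranges: [-2.72, 2.72], [-1.05, 1.87], [-1.09, 1.28], [-1.99, 2.15], [-1.42, 1.44], [-3.14, 3.14]. Speed limits (rad/s): [2.79, 2.79, 3.14, 3.14, 3.14, 3.14].

INTERFACE

Orientations are given as a unit quaternion [x, y, z, w].
In Python, from workcell import get_obs, imaging, order gives the robot as it stands.
- The arm moves only by the tool apply_moves, never from a script. Its argument "targets" is a list that holds one entry, the list of rows, each a list of 5 numbers: the shift along the world's x, y, z in units of 40 mm (1.0 is 40 mm), then the turn about the world's z in degrees, then the gripper command: -1 is shut, 1 is fully open, values between are in proportion. In form: [[[dx, dy, dz, turn, fingers], ...]]. A call has 1 to 8 rows; each row shifts and turns the commanded pose from where the row before left it; what a row does not reach is not made up. A row lasts 1/12 s, in which the tool goes at most 41.7 mm and 7.16 degrees, less where a joint would pass 70% of its speed; a pose out of reach is approached as far as the arm can. A call is refused whole if a number of a shift passes 1 or a number of a turn 7.16, either way. A call with a gripper value outside its range is refused whole. The fingers move at their own pace and stop on an object; the grip force is fixed at half the most. Time passes only in rows, so rows that do not move let the fingers close. It gives the time, the measured TCP pose, the force, the opening and the grip force at its end, in the units of the state.
- get_obs(): the state, without advancing time (a new reading comes with each control period).
- imaging.camera(name): name is "scene" or "top" or "wrist"; returns (picture, depth): 384x512x3 uint8, blue, green, red; 384x512 float32, m along the optical axis (not along the pixel's ray), 0 where there is no reading.
- imaging.get_calibration(name): a dict with "camera_matrix" (3x3 intrinsics, pixels), "eye" and "rotation" of the camera in the world; the wrist camera has in their place "hand_eye" (4x4, takes a point from camera to tool coordinates, whose origin is the TCP and whose axes are the flange's). Camera axes: x right, y down, z forward; pixel columns grow to the right and rows downward; lengths in m; the calibration is good to about 2 mm. A picture is of the moment at which its call begins: read the wrist's pose just before it. get_calibration takes no time and is no camera call.
- order.job_done(): hands the job in; it is judged then, once.
The state is a dict: "clock": time; "joint_pos": joint angles; "joint_vel": joint speeds; "tau": joint torques, N m; "eef_pos": TCP position; "tool_rot": TCP orientation; "ft_force": force on the tool from outside, world axes, zero at the start; "ft_torque": the same for the moment, N m; "grip_width": finger opening in m; "grasp_force": force on a finger pad.
Only numpy, scipy, OpenCV 4.12 (cv2) and the standard library are available. Lean on these libraries where they do the work, as an engineer would, in place of code of your own. Each camera call takes 0.05 s, during which the arm holds its last target. There are 200 camera calls.

## Working session

There is one attempt and no reset: what is moved stays moved. The work goes in short steps, Python scripts to look and compute and a tool call to move; the robot and the scene stay as the last step left them, time stands still between calls to the robot, and variables do not carry over. Pictures are saved under pics/ and viewed, at most 10 in all, crops included, and the job is handed in when it is done.

Besides the shell and the picture viewer there is one more tool, called after "Call:" as name([rows], argument=value, ...), one row to a line, values as JSON. apply_moves: Moves the arm, as the interface text tells. Its arguments: {"type":"object","properties":{"targets":{"type":"array","items":{"type":"array","items":{"type":"array","items":{"type":"number"}}}}},"required":["targets"]}

```bash
mkdir -p pics && cat > h.py <<'E'
import numpy as np, cv2
from workcell import get_obs, imaging, order
from scipy.spatial.transform import Rotation as R
def cam(n):
    o=get_obs(); im,d=imaging.camera(n); c=imaging.get_calibration(n)
    K=np.array(c["camera_matrix"])
    if n=="wrist":
        T=np.eye(4);T[:3,:3]=R.from_quat(o["tool_rot"]).as_matrix();T[:3,3]=o["eef_pos"]
        T=T@np.array(c["hand_eye"]);r,e=T[:3,:3],T[:3,3]
    else: r,e=np.array(c["rotation"]),np.array(c["eye"])
    return im,d,K,r,e
def plane(px,z,K,r,e):
    px=np.atleast_2d(px).astype(float)
    v=np.c_[px,np.ones(len(px))]@np.linalg.inv(K).T@r.T
    return e+v*((z-e[2])/v[:,2])[:,None]
def cloud(d,K,r,e):
    v,u=np.mgrid[:d.shape[0],:d.shape[1]]
    p=np.stack([u,v,np.ones_like(u)],-1)@np.linalg.inv(K).T
    return (p*d[...,None])@r.T+e
E
python3 - <<'E'
from h import *
for n in("scene","top"):
    im,d,K,r,e=cam(n); cv2.imwrite(f"pics/{n}0.png",im); np.savez(f"{n}0.npz",im=im,d=d,K=K,r=r,e=e)
    print(n,K,r,e)
print(get_obs())
E
```

```text
scene [[492.04190028   0.         256.98163385]
 [  0.         492.04190028 191.69367654]
 [  0.           0.           1.        ]] [ 0.56998258  0.73968906 -0.2780962  -0.22503879] [1.42849344 0.21071941 1.14708967]
top [[416.9727748    0.         258.51739699]
 [  0.         416.9727748  190.3859678 ]
 [  0.           0.           1.        ]] [ 0.707004   -0.69734824  0.08213762 -0.08428639] [ 0.25518454 -0.02602015  1.15891693]
{'clock': 0.1, 'joint_pos': array([-1.18296952e+00,  2.41340028e-01,  3.88197988e-03,  1.33521322e+00,
       -1.90187116e-05,  1.57079373e+00]), 'joint_vel': array([-0.00126914, -0.00033366,  0.00267929, -0.00015832, -0.00126532,
       -0.0002701 ]), 'tau': array([ 6.73195227e-04, -3.73137510e+01,  2.53010291e+01,  1.08764763e-02,
        1.50819155e-04,  3.46942571e-06]), 'eef_pos': array([ 0.18886726, -0.46233992,  0.22440959]), 'tool_rot': array([ 9.81256953e-01,  1.92701615e-01, -1.89980619e-04, -9.18066486e-04]), 'ft_force': array([ 0.12117155,  0.11000891, -0.58680007]), 'ft_torque': array([-0.07357501, -0.00087937,  0.01182545]), 'grasp_force': 0.0, 'grip_width': 0.08551786899785929}
```

View pics/top0.png

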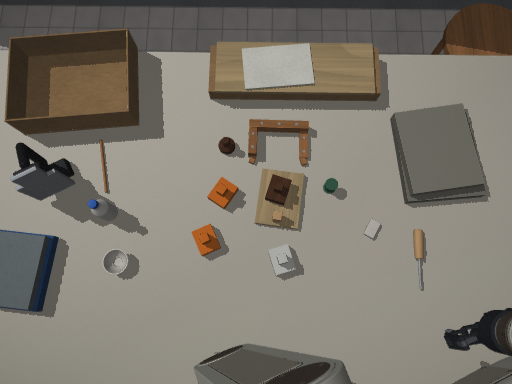

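View pics/scene0.png

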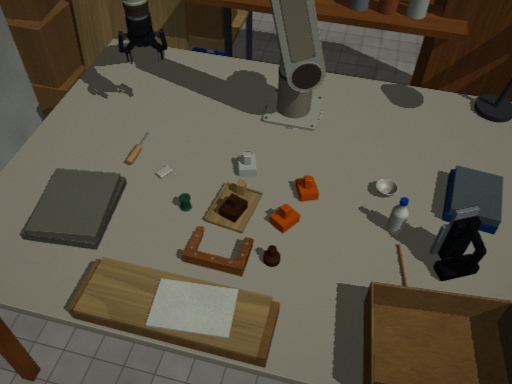

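The top view shows the frame around (279,140), open downward towards the robot. The tray is at (280,198) with its post at (278,216), and the dark block is at (279,189). The stamp is at (227,146) and the spool at (331,186). Orange and white decoys are nearby. Next I'll measure these.

```bash
sed -i 's/r,e=np.array(c\["rotation"\])/r,e=R.from_quat(c["rotation"]).as_matrix()/' h.py && python3 - <<'E'
from h import *
z=np.load("top0.npz"); im,d,K,e=z["im"],z["d"],z["K"],z["e"]; r=R.from_quat(z["r"]).as_matrix()
P=cloud(d,K,r,e); hsv=cv2.cvtColor(im,cv2.COLOR_BGR2HSV)
for u,v in [(280,125),(253,140),(304,140),(280,90),(290,215),(277,215),(280,187),(269,192),(227,146),(331,186),(282,262)]:
    print((u,v),P[v,u].round(3),hsv[v,u])
big=cv2.resize(im[105:245,215:345],None,fx=6,fy=6*0.7/0.7,interpolation=cv2.INTER_CUBIC)
big=cv2.resize(im[108:238,220:345],None,fx=4.6,fy=4.6,interpolation=cv2.INTER_CUBIC); cv2.imwrite("pics/crop.png",big)
E
```

```text
(280, 125) [ 0.72  -0.08   0.035] [ 13 142 120]
(253, 140) [ 0.673 -0.003  0.036] [ 13 142 120]
(304, 140) [ 0.683 -0.151  0.013] [ 14 144 135]
(280, 90) [ 0.816 -0.078  0.063] [ 19  88 145]
(290, 215) [ 0.462 -0.109  0.011] [ 19  90 144]
(277, 215) [ 0.453 -0.071  0.056] [ 15 108 161]
(280, 187) [ 0.526 -0.078  0.076] [ 11 139  68]
(269, 192) [ 0.519 -0.05   0.042] [ 11 135  64]
(227, 146) [0.656 0.071 0.029] [  4 108  33]
(331, 186) [ 0.539 -0.221  0.04 ] [ 74 102  80]
(282, 262) [ 0.328 -0.084  0.064] [ 36   8 168]
```

View pics/crop.png

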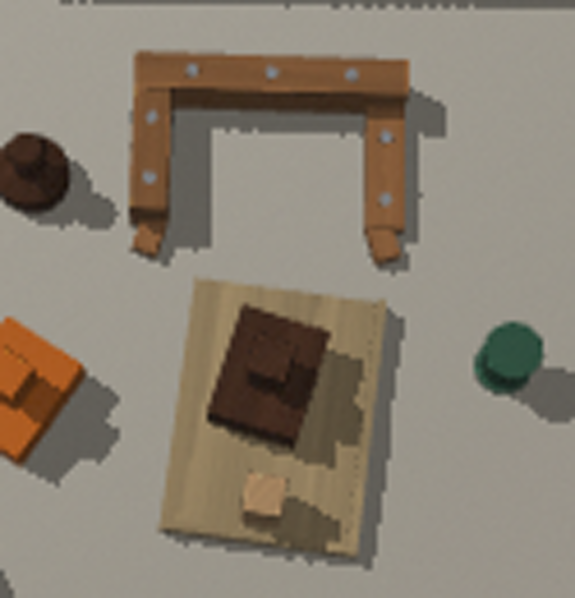

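```bash
cat >> h.py <<'E'
def rect(Q,name):
    c,s,a=cv2.minAreaRect((Q[:,:2]*1000).astype(np.float32)); 
    print(name,len(Q),np.round(c,1),np.round(s,1),"ang",round(a,1),"z",Q[:,2].mean().round(4))
def sel(P,hsv,box,z0,z1,V=(0,256),H=(0,181)):
    x,y,zz=P[...,0],P[...,1],P[...,2]
    m=(x>box[0])&(x<box[1])&(y>box[2])&(y<box[3])&(zz>z0)&(zz<z1)&(hsv[...,2]>=V[0])&(hsv[...,2]<V[1])&(hsv[...,0]>=H[0])&(hsv[...,0]<H[1])
    m=m.astype(np.uint8); n,l,st,_=cv2.connectedComponentsWithStats(m)
    k=1+np.argmax(st[1:,4]); return P[l==k]
E
python3 - <<'E'
from h import *
z=np.load("top0.npz"); im,d,K,e=z["im"],z["d"],z["K"],z["e"]; r=R.from_quat(z["r"]).as_matrix()
P=cloud(d,K,r,e); hsv=cv2.cvtColor(im,cv2.COLOR_BGR2HSV)
B=sel(P,hsv,(.69,.76,-.2,.05),.03,.042);rect(B,"back")
S=sel(P,hsv,(.60,.70,-.04,.05),.03,.042);rect(S,"side")
L=sel(P,hsv,(.60,.70,-.2,-.1),.009,.02);rect(L,"low")
rect(sel(P,hsv,(.40,.62,-.16,0.0),.005,.022,V=(90,256)),"tray")
rect(sel(P,hsv,(.40,.49,-.12,-.03),.05,.062),"traypost")
rect(sel(P,hsv,(.46,.60,-.14,-.02),.034,.046,V=(0,110)),"block")
rect(sel(P,hsv,(.46,.60,-.14,-.02),.07,.085),"blockpost")
for n,q,i in(("back",B,1),("low",L,0),("side",S,0)):
    c,s,a=None,None,None
    vx,vy,x0,y0=cv2.fitLine(q[:,:2].astype(np.float32),2,0,1e-4,1e-4).ravel(); print(n,np.degrees(np.arctan2(vy,vx)),x0,y0)
E
```

```text
back 555 [713.7 -75.3] [170.7  48. ] ang 89.6 z 0.0357
side 191 [ 6.667e+02 -1.000e-01] [66.3 22.9] ang 0.9 z 0.0356
low 216 [ 654.7 -147.8] [23.4 88.1] ang 88.8 z 0.0134
tray 1568 [511.2 -77.4] [122.9 161.4] ang 83.0 z 0.0104
traypost 78 [452.6 -71.3] [24.2 21.5] ang 0.5 z 0.0546
block 414 [530.4 -74.6] [56.  70.7] ang 72.7 z 0.0395
blockpost 75 [530.4 -74.7] [23.2 23.6] ang 74.4 z 0.0744
back -87.771645 0.72078687 -0.06737165
low -2.081677 0.65705836 -0.1481599
side -0.2997909 0.6650012 -0.00065128
```

Call:
apply_moves([
  [[0.55,0.815,0,-3.65,1],[0.55,0.815,0,-3.65,1],[0.55,0.815,0,-3.65,1],[0.55,0.815,0,-3.65,1],[0.55,0.815,0,-3.65,1],[0.55,0.815,0,-3.65,1],[0.55,0.815,0,-3.65,1],[0.55,0.815,0,-3.65,1]],
])

```text
clock: 0.77
eef_pos: [0.3655, -0.2002, 0.225]
tool_rot: [0.998, -0.063, -0.0, -0.0]
ft_force: [0.9, -0.1, -0.1]
grip_width: 0.0857
grasp_force: 0.0
```

Call:
apply_moves([
  [[0.55,0.815,0,0,1],[0.55,0.815,0,0,1],[0.55,0.815,0,0,1],[0.55,0.815,0,0,1],[0,0,0,0,1],[0,0,0,0,1]],
])

```text
clock: 1.27
eef_pos: [0.4535, -0.0699, 0.2245]
tool_rot: [0.998, -0.059, -0.001, 0.0]
ft_force: [-0.9, -0.9, -0.3]
grip_width: 0.085
grasp_force: 0.0
```

```bash
python3 - <<'E'
from h import *
im,d,K,r,e=cam("wrist"); cv2.imwrite("pics/w1.png",im); o=get_obs(); print(o["eef_pos"],o["tool_rot"],o["clock"],o["ft_force"])
P=cloud(d,K,r,e); np.savez("w1",P=P,im=im)
for x in range(0,512,64): print([tuple(P[y,x].round(3)) for y in (20,190,370)])
E
```

```text
[ 0.45271056 -0.07103123  0.22457031] [ 9.98212618e-01 -5.97552376e-02 -9.23422764e-04  1.66977283e-04] 1.3167 [-0.81461044 -0.85723399 -0.79053343]
[(np.float64(0.629), np.float64(0.166), np.float64(0.001)), (np.float64(0.458), np.float64(0.23), np.float64(-0.001)), (np.float64(0.473), np.float64(-0.006), np.float64(0.307))]
[(np.float64(0.622), np.float64(0.103), np.float64(0.001)), (np.float64(0.45), np.float64(0.154), np.float64(0.002)), (np.float64(0.463), np.float64(-0.015), np.float64(0.298))]
[(np.float64(0.614), np.float64(0.039), np.float64(0.0)), (np.float64(0.441), np.float64(0.08), np.float64(0.001)), (np.float64(0.475), np.float64(-0.041), np.float64(0.312))]
[(np.float64(0.607), np.float64(-0.025), np.float64(0.002)), (np.float64(0.432), np.float64(0.006), np.float64(0.001)), (np.float64(0.17), np.float64(0.052), np.float64(0.0))]
[(np.float64(0.6), np.float64(-0.088), np.float64(0.0)), (np.float64(0.423), np.float64(-0.068), np.float64(0.0)), (np.float64(0.16), np.float64(-0.038), np.float64(0.0))]
[(np.float64(0.592), np.float64(-0.152), np.float64(0.001)), (np.float64(0.414), np.float64(-0.142), np.float64(-0.0)), (np.float64(0.151), np.float64(-0.127), np.float64(0.002))]
[(np.float64(0.585), np.float64(-0.215), np.float64(0.0)), (np.float64(0.406), np.float64(-0.216), np.float64(0.0)), (np.float64(0.467), np.float64(-0.101), np.float64(0.312))]
[(np.float64(0.577), np.float64(-0.279), np.float64(0.001)), (np.float64(0.398), np.float64(-0.29), np.float64(0.002)), (np.float64(0.451), np.float64(-0.124), np.float64(0.298))]
```

View pics/w1.png

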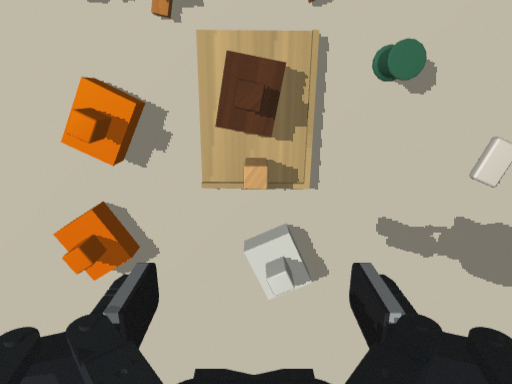

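The wrist picture shows the tray upright and almost square with the tool, with its post at (255,173) and the block at (251,95). I'll measure the tray from here and look at the frame from closer once the post is gripped.

```bash
python3 - <<'E'
from h import *
z=np.load("w1.npz");P,im=z["P"],z["im"];hsv=cv2.cvtColor(im,cv2.COLOR_BGR2HSV)
rect(sel(P,hsv,(.40,.62,-.16,0.0),.005,.022,V=(90,256)),"tray")
rect(sel(P,hsv,(.40,.49,-.12,-.03),.050,.062),"traypost")
rect(sel(P,hsv,(.46,.60,-.14,-.02),.034,.046,V=(0,110)),"block")
rect(sel(P,hsv,(.46,.60,-.14,-.02),.07,.085),"blockpost")
E
```

```text
tray 12950 [509.4 -77.4] [120.2 160.2] ang 82.8 z 0.0113
traypost 589 [452.1 -70.2] [22.9 24.1] ang 83.6 z 0.0553
block 3647 [529.3 -73.4] [55.9 70. ] ang 72.6 z 0.0406
blockpost 810 [529.3 -73.3] [24. 24.] ang 72.7 z 0.0754
```

Call:
apply_moves([
  [[0,0,-0.95,0,1],[0,0,-0.95,0,1],[0,0,-0.95,0,1],[0,0,-0.85,0,1],[0,0,-0.5,0,1],[0,0,-0.35,0,1],[0,0,0,0,0],[0,0,0,0,-1]],
])

```text
clock: 1.98
eef_pos: [0.4516, -0.0729, 0.0428]
tool_rot: [0.998, -0.062, -0.001, 0.0]
ft_force: [0.7, -0.3, 0.8]
grip_width: 0.0636
grasp_force: 0.0
```

Call:
apply_moves([
  [[0,0,0,0,-1],[0,0,0,0,-1],[0,0,0,0,-1],[0,0,0,0,-1]],
])

```text
clock: 2.32
eef_pos: [0.4542, -0.072, 0.0449]
tool_rot: [0.998, -0.061, 0.001, 0.0]
ft_force: [-0.9, -0.6, 6.0]
grip_width: 0.0212
grasp_force: 58.5
```

```bash
python3 - <<'E'
from h import *
im,d,K,r,e=cam("wrist"); cv2.imwrite("pics/w2.png",im); P=cloud(d,K,r,e); np.savez("w2",P=P,im=im)
hsv=cv2.cvtColor(im,cv2.COLOR_BGR2HSV); print(r)
x,y,z=P[...,0],P[...,1],P[...,2]
m=(x>.58)&(x<.8)&(z>.008)&(z<.06)&(y<.05)&(y>-.2); print(m.sum(),P[m].min(0),P[m].max(0))
# inner faces from top view, refined
t=np.load("top0.npz"); im,d,K,e=t["im"],t["d"],t["K"],t["e"]; r=R.from_quat(t["r"]).as_matrix()
P=cloud(d,K,r,e); hsv=cv2.cvtColor(im,cv2.COLOR_BGR2HSV)
x,y,z=P[...,0],P[...,1],P[...,2]
m=((z>.008)&(z<.045)&(x>.59)&(x<.76)&(y>-.2)&(y<.04)&(hsv[...,1]>100)); Q=P[m]; rect(Q,"all")
h=cv2.convexHull((Q[:,:2]*1000).astype(np.float32)).reshape(-1,2); print(h.round(1).tolist())
b=Q[(Q[:,2]>.03)&(Q[:,0]>.715)]; rect(b,"back bar outer half"); 
for i in np.arange(-.15,.02,.02):
    k=Q[(abs(Q[:,1]-i)<.01)&(Q[:,2]>.032)]; print(round(i,2),k[:,0].max().round(4), np.sort(k[:,0])[:2].round(4))
print("side in/out",[(round(i,3),)+tuple((lambda k:(k[:,1].min().round(4),k[:,1].max().round(4)))(Q[(abs(Q[:,0]-i)<.006)&(Q[:,2]>.03)&(Q[:,1]>-.05)])) for i in (.64,.66,.68,.70)])
print("low in/out",[(round(i,3),)+tuple((lambda k:(k[:,1].min().round(4),k[:,1].max().round(4)))(Q[(abs(Q[:,0]-i)<.006)&(Q[:,2]<.018)&(Q[:,1]<-.1)])) for i in (.63,.65,.67,.69)])
E
```

```text
[[-1.21343274e-01 -9.44474274e-01 -3.05359060e-01]
 [-9.92610602e-01  1.15472826e-01  3.72856375e-02]
 [ 4.53481866e-05  3.07627002e-01 -9.51507029e-01]]
149 [ 0.58001304 -0.0478545   0.00847816] [ 0.5828516  -0.0260003   0.01195147]
all 1095 [674.8 -74.6] [171. 126.] ang 89.2 z 0.0278
[[738.0999755859375, 1.2000000476837158], [737.2999877929688, 6.900000095367432], [733.9000244140625, 9.699999809265137], [660.4000244140625, 11.100000381469727], [658.0, 11.100000381469727], [635.4000244140625, 10.800000190734863], [617.5999755859375, 8.0], [615.0999755859375, 2.299999952316284], [612.7000122070312, -3.5], [610.7999877929688, -144.5], [611.5, -150.39999389648438], [613.2999877929688, -155.8000030517578], [631.2999877929688, -158.8000030517578], [644.2999877929688, -159.3000030517578], [688.0, -160.10000610351562], [724.7000122070312, -160.6999969482422], [733.4000244140625, -160.6999969482422], [737.5, -91.69999694824219]]
back bar outer half 371 [726.2 -75.5] [170.5  23. ] ang 89.7 z 0.0358
-0.15 0.7338 [0.711  0.7112]
-0.13 0.7341 [0.71 0.71]
-0.11 0.732 [0.7101 0.7108]
-0.09 0.7364 [0.7105 0.711 ]
-0.07 0.7357 [0.7113 0.7117]
-0.05 0.7358 [0.7111 0.7117]
-0.03 0.7349 [0.7125 0.7126]
-0.01 0.7354 [0.6335 0.6337]
0.01 0.7381 [0.6339 0.6343]
side in/out [(0.64, np.float64(-0.012), np.float64(0.0108)), (0.66, np.float64(-0.0117), np.float64(0.0111)), (0.68, np.float64(-0.0114), np.float64(0.0087)), (0.7, np.float64(-0.011), np.float64(0.0092))]
low in/out [(0.63, np.float64(-0.1588), np.float64(-0.1361)), (0.65, np.float64(-0.1594), np.float64(-0.1363)), (0.67, np.float64(-0.1596), np.float64(-0.1387)), (0.69, np.float64(-0.1601), np.float64(-0.1389))]
```

Call:
apply_moves([
  [[0,0,0,1.5,-1],[0.1,0,0,1.5,-1],[0.15,0,0,1.6,-1],[0.2,-0.02,0,1.6,-1],[0.2,-0.01,0,0,-1],[0.1,0,0,0,-1],[0,0,0,0,-1],[0,0,0,0,-1]],
])

```text
clock: 3.03
eef_pos: [0.4823, -0.0731, 0.0449]
tool_rot: [1.0, -0.007, -0.0, 0.0]
ft_force: [-6.0, -0.7, 10.5]
grip_width: 0.0213
grasp_force: 59.4
```

```bash
cat > look.py <<'E'
import sys
from h import *
im,d,K,r,e=cam("wrist"); cv2.imwrite(f"pics/{sys.argv[1]}.png",im); P=cloud(d,K,r,e); hsv=cv2.cvtColor(im,cv2.COLOR_BGR2HSV); o=get_obs()
print(o["eef_pos"].round(4),o["tool_rot"].round(4),o["ft_force"].round(1), o["clock"])
np.savez(sys.argv[1],P=P,im=im)
x,y,z=P[...,0],P[...,1],P[...,2]; w=hsv[...,1]>110
m=(x>.5)&(z>.008)&(z<.045)&(y<.03)&(y>-.18)&w&(hsv[...,2]>75)
L=P[m&(y>-.05)&(z>.006)&(y>-.02)];Rr=P[m&(y<-.125)]
for n,q in(("L",L),("R",Rr)):
    if len(q)>20: print(n,len(q),q.min(0).round(4),q.max(0).round(4))
q=P[(x>.4)&(y>-.16)&(y<.01)&(z>.007)&(z<.018)&(hsv[...,1]<115)&(hsv[...,2]>80)]
if len(q)>50: rect(q,"trayfloor"); print(q.min(0).round(4),q.max(0).round(4))
q=P[(x>.4)&(y>-.16)&(y<.02)&(z>.036)&(z<.044)&(hsv[...,2]<110)&(x>o["eef_pos"][0]+.02)]
if len(q)>50: rect(q,"block")
E
python3 look.py w3
```

```text
[ 0.4824 -0.0731  0.0449] [ 1.0e+00 -6.8e-03 -3.0e-04  4.0e-04] [-6.5 -1.  10. ] 3.0833
trayfloor 36117 [531.1 -72.6] [120.9 147. ] ang 89.2 z 0.0113
[ 0.4573 -0.134   0.0073] [ 0.6052 -0.0112  0.018 ]
block 15127 [557.6 -66.6] [56.  69.7] ang 78.8 z 0.0405
```

View pics/w3.png

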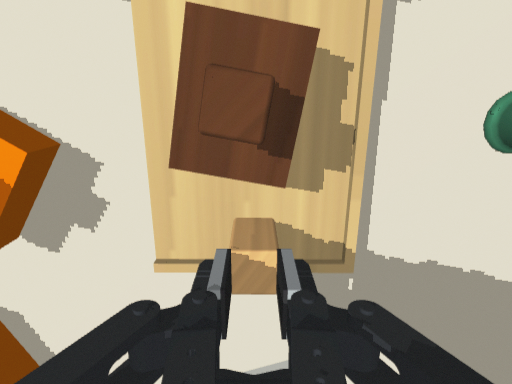

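Call:
apply_moves([
  [[0.1,0,0.05,0,-1],[0.15,0,0,0,-1],[0.15,0,0,0,-1],[0.15,-0.01,0,0,-1],[0.1,0,0,0,-1],[0,0,0,0,-1],[0,0,0,0,-1]],
])

```text
clock: 3.67
eef_pos: [0.5106, -0.0733, 0.0451]
tool_rot: [1.0, -0.007, 0.001, -0.0]
ft_force: [0.3, -0.4, -4.1]
grip_width: 0.021
grasp_force: 58.9
```

```bash
python3 look.py w4
```

```text
[ 0.5102 -0.0732  0.0451] [ 1.0e+00 -6.7e-03  8.0e-04 -0.0e+00] [ 1.5  1.3 -4.1] 3.7167
L 1723 [ 0.6114 -0.011   0.008 ] [0.6339 0.0123 0.0155]
R 1840 [ 0.553  -0.1584  0.008 ] [ 0.6311 -0.1272  0.0183]
trayfloor 36154 [559.6 -73.5] [168.  146.8] ang 89.2 z 0.0113
[ 0.4858 -0.1585  0.0073] [0.6337 0.0097 0.018 ]
block 14977 [585.9 -66.7] [56.3 69.7] ang 79.0 z 0.0405
```

View pics/w4.png

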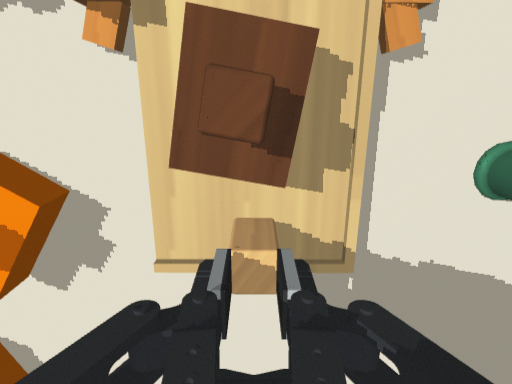

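The frame's lead-ins are now visible at (105,25) and (402,25), with similar gaps on both sides of the tray. I'll keep pushing straight in.

Call:
apply_moves([
  [[0.15,0,-0.02,0,-1],[0.2,0,0,0,-1],[0.2,0,0,0,-1],[0.2,-0.01,0,0,-1],[0.2,0,0,0,-1],[0.2,-0.01,0,0,-1],[0.1,0,0,0,-1],[0,0,0,0,-1]],
])

```text
clock: 4.38
eef_pos: [0.5602, -0.0742, 0.045]
tool_rot: [1.0, -0.007, 0.001, 0.0]
ft_force: [-2.2, 0.2, 3.0]
grip_width: 0.0214
grasp_force: 59.9
```

```bash
python3 look.py w5; python3 - <<'E'
from h import *
z=np.load("w5.npz");P=z["P"];im=z["im"]
x,y,zz=P[...,0],P[...,1],P[...,2]
print(P[10,::40].round(3).tolist())
for X in (.60,.615,.625,.635,.645):
    row=(abs(x-X)<.002)
    print(X,"tall L z>.03:",P[row&(zz>.03)&(zz<.042)&(y>-.035)][:,1].round(4).min(initial=9),"low R:",P[row&(zz>.011)&(zz<.016)&(y<-.13)][:,1].max(initial=-9).round(4))
E
```

```text
[ 0.5602 -0.0742  0.045 ] [ 1.0e+00 -6.8e-03  1.0e-03  1.0e-04] [-1.6  0.3  2.8] 4.4333
L 9049 [ 0.6119 -0.0122  0.008 ] [0.6831 0.0135 0.0389]
R 6347 [ 0.6089 -0.1603  0.008 ] [ 0.6807 -0.1334  0.0177]
trayfloor 36426 [609.2 -74.2] [168.4 146.5] ang 89.1 z 0.0113
[ 0.5355 -0.1594  0.0078] [0.6831 0.0099 0.018 ]
block 10239 [639.3 -48.6] [94.5 69.5] ang 79.2 z 0.0405
[[0.682, 0.057, 0.0], [0.681, 0.036, 0.0], [0.673, -0.001, 0.036], [0.677, -0.011, 0.017], [0.678, -0.029, 0.01], [0.672, -0.052, 0.04], [0.678, -0.068, 0.011], [0.678, -0.087, 0.009], [0.677, -0.107, 0.011], [0.677, -0.126, 0.011], [0.676, -0.144, 0.014], [0.679, -0.171, 0.0], [0.678, -0.191, 0.001]]
0.6 tall L z>.03: 9.0 low R: -0.1304
0.615 tall L z>.03: -0.035 low R: -0.13
0.625 tall L z>.03: 9.0 low R: -0.1302
0.635 tall L z>.03: -0.0112 low R: -0.13
0.645 tall L z>.03: -0.0115 low R: -0.1307
```

Call:
apply_moves([
  [[0.1,0,0,0,-1],[0.1,0,0,0,-1],[0.05,0,0,0,-1],[0.02,0,0,0,-1],[0,0,0,0,-1]],
])

```text
clock: 4.85
eef_pos: [0.5687, -0.0741, 0.0449]
tool_rot: [1.0, -0.007, -0.001, 0.0]
ft_force: [-5.7, -0.5, 6.6]
grip_width: 0.0211
grasp_force: 60.3
```

Call:
apply_moves([
  [[0.05,0,0,0,-1],[0.03,0,0,0,-1],[0,0,0,0,-1]],
])

```text
clock: 5.1
eef_pos: [0.5719, -0.0741, 0.0449]
tool_rot: [1.0, -0.007, -0.001, 0.0]
ft_force: [-6.6, 0.0, 6.9]
grip_width: 0.0211
grasp_force: 60.3
```

Call:
apply_moves([
  [[0.05,0,0,0,-1],[0.03,0,0,0,-1],[0,0,0,0,-1]],
])

```text
clock: 5.35
eef_pos: [0.5751, -0.0741, 0.0449]
tool_rot: [1.0, -0.007, -0.001, 0.0]
ft_force: [-5.8, -0.5, 6.4]
grip_width: 0.0211
grasp_force: 60.3
```

Call:
apply_moves([
  [[0.05,0,0,0,-1],[0.03,0,0,0,-1],[0,0,0,0,-1]],
])

```text
clock: 5.6
eef_pos: [0.5751, -0.0741, 0.0449]
tool_rot: [1.0, -0.007, -0.004, 0.0]
ft_force: [-12.9, 0.8, 12.4]
grip_width: 0.0213
grasp_force: 61.0
```

Call:
apply_moves([
  [[0.05,0,0,0,-1],[0.03,0,0,0,-1],[0,0,0,0,-1],[0,0,0,0,-1]],
])

```text
clock: 5.93
eef_pos: [0.5752, -0.0741, 0.0448]
tool_rot: [1.0, -0.007, -0.007, 0.0]
ft_force: [-20.0, 0.8, 18.3]
grip_width: 0.0212
grasp_force: 61.6
```

```bash
python3 look.py w6; python3 - <<'E'
from h import *
z=np.load("w6.npz");P=z["P"];im=z["im"]
x,y,zz=P[...,0],P[...,1],P[...,2]
hsv=cv2.cvtColor(im,cv2.COLOR_BGR2HSV)
rect(sel(P,hsv,(.60,.72,-.14,-.02),.036,.044,V=(0,110)),"block")
E
```

```text
[ 0.5751 -0.0741  0.0448] [ 1.0e+00 -7.2e-03 -6.7e-03  1.0e-04] [-20.3  -0.4  19.2] 5.9833
L 11230 [ 0.612  -0.0149  0.008 ] [0.6972 0.0132 0.0391]
R 7394 [ 0.6091 -0.1605  0.008 ] [ 0.6949 -0.133   0.0181]
trayfloor 36560 [623.7 -74.5] [168.8 146.4] ang 88.7 z 0.0114
[ 0.5496 -0.16    0.0076] [0.6972 0.01   0.018 ]
block 8121 [654.6 -46.4] [98.9 69.6] ang 79.1 z 0.0405
block 3652 [646.7 -86.9] [16.4 69.5] ang 78.9 z 0.0405
```

View pics/w6.png

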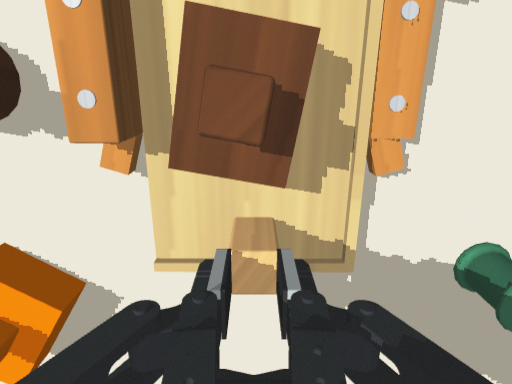

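Call:
apply_moves([
  [[-0.08,0,0.08,0,-1],[0,0,0,0,-1],[0,0,0,0,0.2],[0,0,0,0,1],[0,0,0,0,1],[0,0,0,0,1],[0,0,0,0,1],[0,0,0,0,1]],
])

```text
clock: 6.65
eef_pos: [0.5801, -0.0741, 0.0478]
tool_rot: [1.0, -0.007, 0.001, 0.0]
ft_force: [0.4, 0.1, 0.2]
grip_width: 0.0861
grasp_force: 0.0
```

Call:
apply_moves([
  [[0,0,0.5,0,1],[0,0,0.9,0,1],[0,0,0.9,0,1],[0,0,0.9,0,1],[0.2,0,0.9,0,1],[0.2,0,0,0,1],[0,0,0,0,1],[0,0,0,0,1]],
])

```text
clock: 7.32
eef_pos: [0.5955, -0.074, 0.2114]
tool_rot: [1.0, -0.007, -0.0, 0.0]
ft_force: [-0.4, 0.5, -0.4]
grip_width: 0.0856
grasp_force: 0.0
```

```bash
python3 look.py w7; python3 - <<'E'
from h import *
z=np.load("w7.npz");P=z["P"];im=z["im"]
x,y,zz=P[...,0],P[...,1],P[...,2]
hsv=cv2.cvtColor(im,cv2.COLOR_BGR2HSV)
rect(sel(P,hsv,(.59,.72,-.14,-.02),.036,.045,V=(0,110)),"block")
rect(sel(P,hsv,(.59,.72,-.14,-.02),.07,.085,V=(0,110)),"blockpost")
rect(sel(P,hsv,(.50,.61,-.14,-.02),.05,.06),"traypost")
print(P[...,0].max())
for i in np.arange(-.13,-.02,.02):
    k=P[(abs(y-i)<.004)&(zz>.033)&(zz<.04)&(x>.695)&(hsv[...,2]>70)]; print("back",round(i,2),k[:,0].min(initial=9).round(4))
for X in np.arange(.635,.71,.01):
    k=P[(abs(x-X)<.002)&(zz>.033)&(zz<.04)&(y>-.03)&(hsv[...,2]>70)]; print("side",round(X,3),k[:,1].min(initial=9).round(4))
E
```

```text
[ 0.5946 -0.074   0.2103] [ 1.0e+00 -6.8e-03 -1.3e-03 -1.0e-04] [ 0.  -0.7  0.1] 7.3667
L 3473 [ 0.612  -0.02    0.0084] [0.7362 0.0134 0.0394]
R 3508 [ 0.5603 -0.1604  0.0082] [ 0.7336 -0.125   0.039 ]
trayfloor 13211 [631.  -74.6] [167.2 160.6] ang 88.5 z 0.0113
[ 0.5494 -0.1598  0.0078] [0.712  0.0094 0.018 ]
block 3714 [663.5 -81.1] [ 97.8 158.7] ang 0.6 z 0.0405
block 3672 [650.1 -67.2] [55.7 69.9] ang 78.6 z 0.0406
blockpost 829 [650.2 -67.1] [23.9 24.1] ang 78.8 z 0.0753
traypost 593 [573.  -71.9] [23.3 24.8] ang 89.6 z 0.0554
0.761074833175431
back -0.13 0.7097
back -0.11 0.7101
back -0.09 0.7107
back -0.07 0.711
back -0.05 0.7113
back -0.03 0.7117
side 0.635 -0.0105
side 0.645 -0.0109
side 0.655 -0.0109
side 0.665 -0.0114
side 0.675 -0.0113
side 0.685 -0.0112
side 0.695 -0.0118
side 0.705 -0.0121
```

View pics/w7.png

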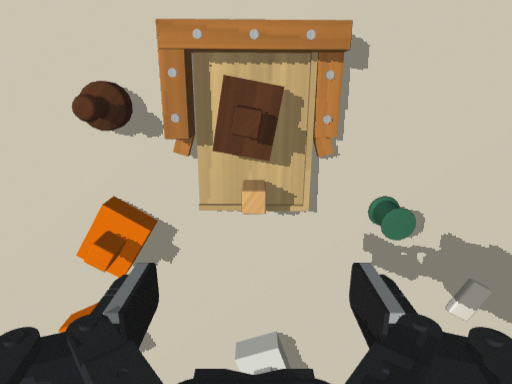

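Call:
apply_moves([
  [[0.6,0.08,0,-5.2,1],[0.5,0.09,0,-5.2,1],[0.29,0,-0.4,0,1],[0,0,-0.9,0,1],[0,0,-0.9,0,1],[0,0,-0.8,0,1],[0,0,-0.4,0,1],[0,0,0,0,1]],
])

```text
clock: 8.03
eef_pos: [0.6412, -0.0912, 0.0677]
tool_rot: [0.997, -0.075, -0.007, -0.011]
ft_force: [0.2, 0.4, -0.3]
grip_width: 0.0852
grasp_force: 0.0
```

Call:
apply_moves([
  [[0,0,0,0,1]],
])

```text
clock: 8.12
eef_pos: [0.6449, -0.0916, 0.073]
tool_rot: [0.997, -0.075, -0.002, -0.01]
ft_force: [0.5, -0.7, -0.7]
grip_width: 0.0852
grasp_force: 0.0
```

Call:
apply_moves([
  [[0,0,0,0,1],[0,0,0,0,1]],
])

```text
clock: 8.28
eef_pos: [0.6486, -0.0921, 0.0776]
tool_rot: [0.997, -0.075, 0.002, -0.01]
ft_force: [0.5, 0.5, 0.8]
grip_width: 0.0854
grasp_force: 0.0
```

```bash
python3 - <<'E'
from h import *
o=get_obs();print(o)
print(R.from_quat(o["tool_rot"]).as_matrix().round(4))
E
```

```text
{'clock': 8.2833, 'joint_pos': array([-0.15065881,  0.63363726,  0.22091233,  1.15507523,  0.02017553,
        3.14060025]), 'joint_vel': array([ 2.26812585e-03, -6.55136997e-03,  3.22046372e-03, -2.03879670e-03,
        4.69845257e-05, -2.59271211e-05]), 'tau': array([-1.07634420e-02, -5.25212252e+01,  2.32911372e+01,  3.44990822e-02,
        6.34974148e-02, -8.76946797e-05]), 'eef_pos': array([ 0.64856534, -0.09214067,  0.07764011]), 'tool_rot': array([ 0.99715057, -0.07474442,  0.00225787, -0.00994512]), 'ft_force': array([0.45734785, 0.54430398, 0.82142237]), 'ft_torque': array([ 0.01862867, -0.02111879, -0.00714862]), 'grasp_force': 0.0, 'grip_width': 0.08536721315748641}
[[ 0.9888 -0.149   0.006 ]
 [-0.1491 -0.9886  0.0195]
 [ 0.003  -0.0202 -0.9998]]
```

Joint 6 reached its limit at 3.14 and stopped the tool short of the pose. I'll raise the tool and turn it a quarter turn the other way, so the fingers close along the block's long axis.

Call:
apply_moves([
  [[0,0,0.9,0,1],[0,0,0.9,0,1],[0,0,0,7,1],[0,0,0,7,1],[0,0,0,7,1],[0,0,0,7,1],[0,0,0,7,1],[0,0,0,7,1]],
])

```text
clock: 8.95
eef_pos: [0.6483, -0.0921, 0.1501]
tool_rot: [0.957, 0.29, -0.001, -0.009]
ft_force: [0.6, -0.6, -0.1]
grip_width: 0.0851
grasp_force: 0.0
```

Call:
apply_moves([
  [[0,0,0,7,1],[0,0,0,7,1],[0,0,0,7,1],[0,0,0,7,1],[0,0,0,7,1],[0,0,0,7,1],[0,0,0,0,1],[0,0,0,0,1]],
])

```text
clock: 9.62
eef_pos: [0.6481, -0.092, 0.1494]
tool_rot: [0.792, 0.611, -0.005, -0.007]
ft_force: [0.1, -0.7, -0.8]
grip_width: 0.0856
grasp_force: 0.0
```

```bash
python3 - <<'E'
from h import *
o=get_obs();print(o["joint_pos"].round(3),o["eef_pos"],o["tool_rot"].round(4))
M=R.from_quat(o["tool_rot"]).as_matrix();print(M.round(4),"yaw",np.degrees(np.arctan2(M[1,0],M[0,0])))
E
```

```text
[-0.142  0.603  0.36   1.344  0.002  1.686] [ 0.64805543 -0.09198059  0.14938513] [ 0.792   0.6105 -0.0053 -0.0068]
[[ 2.545e-01  9.669e-01 -1.670e-02]
 [ 9.671e-01 -2.545e-01  4.300e-03]
 [-1.000e-04 -1.720e-02 -9.999e-01]] yaw 75.2552767494493
```

Call:
apply_moves([
  [[0.05,0.62,0,3.5,1],[0,0,0,0,1],[0,0,0,0,1]],
])

```text
clock: 9.87
eef_pos: [0.6497, -0.0662, 0.1484]
tool_rot: [0.772, 0.635, -0.006, -0.007]
ft_force: [0.4, 0.6, 0.3]
grip_width: 0.0854
grasp_force: 0.0
```

Call:
apply_moves([
  [[0,0,-0.5,0,1],[0,0,-0.6,0,1],[0,0,-0.6,0,1],[0,0,-0.48,0,1],[0,0,0,0,1],[0,0,0,0,1]],
])

```text
clock: 10.37
eef_pos: [0.6483, -0.0676, 0.0596]
tool_rot: [0.773, 0.635, -0.008, -0.009]
ft_force: [0.5, -0.5, -0.6]
grip_width: 0.0855
grasp_force: 0.0
```

Call:
apply_moves([
  [[0,0,0,0,0],[0,0,0,0,-0.5],[0,0,0,0,-1],[0,0,0,0,-1],[0,0,0,0,-1],[0,0,0,0,-1],[0,0,0,0,-1]],
])

```text
clock: 10.95
eef_pos: [0.6502, -0.0673, 0.0616]
tool_rot: [0.772, 0.636, -0.006, -0.007]
ft_force: [1.2, 0.4, 3.6]
grip_width: 0.0218
grasp_force: 59.2
```

```bash
python3 - <<'E'
from h import *
o=get_obs();print(o["joint_pos"].round(3),o["eef_pos"],o["tool_rot"].round(4),o["ft_force"],o["ft_torque"])
M=R.from_quat(o["tool_rot"]).as_matrix();print(M.round(4),"yaw",np.degrees(np.arctan2(M[1,0],M[0,0])))
E
```

```text
[-1.040e-01  6.610e-01  2.250e-01  1.153e+00  1.000e-03  1.660e+00] [ 0.65020113 -0.06726373  0.0615555 ] [ 0.772   0.6355 -0.0057 -0.0068] [1.18793315 0.38795269 3.60699374] [-0.02300291 -0.00210081 -0.03028966]
[[ 1.922e-01  9.812e-01 -1.750e-02]
 [ 9.814e-01 -1.921e-01  3.200e-03]
 [-3.000e-04 -1.780e-02 -9.998e-01]] yaw 78.92143206923014
```

Call:
apply_moves([
  [[0.05,0.1,0,2.5,-1],[0.15,0.15,0,2.5,-1],[0.15,0.15,0,2.5,-1],[0.1,0.1,0,2.4,-1],[0.07,0.05,0,0,-1],[0,0,0,0,-1],[0,0,0,0,-1]],
])

```text
clock: 11.53
eef_pos: [0.6702, -0.0456, 0.0615]
tool_rot: [0.714, 0.7, -0.007, -0.006]
ft_force: [-1.5, -1.1, 5.3]
grip_width: 0.0221
grasp_force: 59.3
```

```bash
cat > st.py <<'E'
from h import *
o=get_obs();print(o["eef_pos"].round(4),o["ft_force"].round(1),o["ft_torque"].round(2))
M=R.from_quat(o["tool_rot"]).as_matrix();print(M[:,2].round(4),"yaw",np.degrees(np.arctan2(M[1,0],M[0,0])).round(2))
im,d,K,r,e=cam("wrist"); P=cloud(d,K,r,e); hsv=cv2.cvtColor(im,cv2.COLOR_BGR2HSV); cv2.imwrite("pics/last.png",im)
x,y,z=P[...,0],P[...,1],P[...,2]
q=sel(P,hsv,(.60,.72,-.14,0.02),.034,.046,V=(0,100)); rect(q,"blocktop")
A=np.c_[q[:,:2]-q[:,:2].mean(0),np.ones(len(q))]; print("tilt",np.linalg.lstsq(A,q[:,2],rcond=None)[0].round(4), q.min(0).round(4),q.max(0).round(4))
E
python3 st.py
```

```text
[ 0.6702 -0.0456  0.0615] [-1.5 -1.1  5.3] [-0.21  0.43  0.05]
[-0.0195 -0.0011 -0.9998] yaw 88.82
blocktop 5852 [670.8 -33.8] [33.3 70. ] ang 88.6 z 0.0403
tilt [-0.0026 -0.0424  0.0403] [ 0.6359 -0.0513  0.034 ] [ 0.706  -0.0166  0.046 ]
```

Call:
apply_moves([
  [[0.05,0.05,0,0,-1],[0.05,0.05,0,0,-1],[0,0.02,0,0,-1],[0,0,0,0,-1]],
])

```text
clock: 11.92
eef_pos: [0.6741, -0.0417, 0.0616]
tool_rot: [0.715, 0.7, -0.008, -0.006]
ft_force: [-2.0, -1.8, 5.4]
grip_width: 0.0222
grasp_force: 59.3
```

Call:
apply_moves([
  [[0,0.025,0,0,-1],[0,0,0,0,-1],[0,0,0,0,-1]],
])

```text
clock: 12.17
eef_pos: [0.6742, -0.0409, 0.0616]
tool_rot: [0.715, 0.699, -0.008, -0.006]
ft_force: [-0.5, -4.0, 5.3]
grip_width: 0.0214
grasp_force: 59.3
```

Call:
apply_moves([
  [[0,0.025,0,0,-1],[0,0,0,0,-1],[0,0,0,0,-1]],
])

```text
clock: 12.42
eef_pos: [0.6743, -0.0398, 0.0616]
tool_rot: [0.715, 0.699, -0.008, -0.006]
ft_force: [-1.1, -3.3, 6.5]
grip_width: 0.0219
grasp_force: 59.4
```

Call:
apply_moves([
  [[0.03,0,0,0,-1],[0.02,0,0,0,-1],[0,0,0,0,-1]],
])

```text
clock: 12.67
eef_pos: [0.675, -0.0396, 0.0615]
tool_rot: [0.715, 0.699, -0.009, -0.007]
ft_force: [-4.6, -2.7, 7.8]
grip_width: 0.022
grasp_force: 59.6
```

Call:
apply_moves([
  [[0,0.025,0,0,-1],[0,0.025,0,0,-1],[0,0,0,0,-1]],
])

```text
clock: 12.92
eef_pos: [0.6751, -0.0394, 0.0616]
tool_rot: [0.715, 0.699, -0.01, -0.006]
ft_force: [-4.8, -7.8, 7.7]
grip_width: 0.0216
grasp_force: 59.5
```

Call:
apply_moves([
  [[0.03,0,0,0,-1],[0,0,0,0,-1],[0,0,0,0,-1]],
])

```text
clock: 13.17
eef_pos: [0.6752, -0.0394, 0.0616]
tool_rot: [0.715, 0.699, -0.01, -0.006]
ft_force: [-5.9, -7.2, 10.3]
grip_width: 0.0217
grasp_force: 59.7
```

Call:
apply_moves([
  [[0,-0.05,0,0,-1],[0,0,0,0,-1],[0.05,0,0,0,-1],[0.05,0,0,0,-1],[0,0,0,0,-1],[0,0,0,0,-1]],
])

```text
clock: 13.67
eef_pos: [0.6767, -0.0396, 0.0616]
tool_rot: [0.715, 0.699, -0.011, -0.009]
ft_force: [-12.3, -3.1, 13.9]
grip_width: 0.0217
grasp_force: 60.2
```

```bash
python3 st.py
```

```text
[ 0.6767 -0.0396  0.0616] [-12.3  -3.1  13.9] [-0.57  2.77  0.11]
[-0.0287 -0.0021 -0.9996] yaw 88.78
blocktop 6249 [677.  -36.2] [50.6 69.9] ang 88.6 z 0.0404
tilt [-0.0055 -0.0255  0.0404] [ 0.6422 -0.0623  0.0342] [ 0.7125 -0.0106  0.0459]
```

Call:
apply_moves([
  [[0,0,0.03,0,-1],[0,0,0,0,-1],[0.05,0,0,0,-1],[0,0,0,0,-1],[0,0,0,0,-1]],
])

```text
clock: 14.13
eef_pos: [0.6769, -0.0396, 0.0617]
tool_rot: [0.715, 0.699, -0.012, -0.011]
ft_force: [-15.9, -2.7, 11.8]
grip_width: 0.0222
grasp_force: 60.0
```

Call:
apply_moves([
  [[0.05,0,0,0,-1],[0,0,0,0,-1],[0,0,0,0,-1]],
])

```text
clock: 14.38
eef_pos: [0.6771, -0.0396, 0.0618]
tool_rot: [0.715, 0.699, -0.014, -0.012]
ft_force: [-20.5, -2.9, 15.3]
grip_width: 0.0221
grasp_force: 60.3
```

Call:
apply_moves([
  [[-0.04,0,0.02,0,-1],[0,0.05,0,0,-1],[0,0.05,0,0,-1],[0,0.05,0,0,-1],[0,0,0,0,-1],[0,0,0,0,-1]],
])

```text
clock: 14.88
eef_pos: [0.6771, -0.0389, 0.0622]
tool_rot: [0.716, 0.698, -0.016, -0.008]
ft_force: [-14.4, -14.1, 10.5]
grip_width: 0.0218
grasp_force: 59.9
```

```bash
python3 st.py
```

```text
[ 0.6771 -0.0389  0.0622] [-14.4 -14.1  10.5] [-3.09  3.38  0.26]
[-0.0332 -0.011  -0.9994] yaw 88.61
blocktop 6009 [677.1 -27.9] [34.1 70.3] ang 88.5 z 0.0408
tilt [-0.0135 -0.0448  0.0408] [ 0.6423 -0.0459  0.0342] [ 0.7127 -0.0103  0.046 ]
```

Call:
apply_moves([
  [[0,0.05,0,0,-1],[0,0.03,0,0,-1],[0,0,0,0,-1],[0,0,0,0,-1],[0,0,0,0,-1]],
])

```text
clock: 15.35
eef_pos: [0.6772, -0.0382, 0.0626]
tool_rot: [0.716, 0.698, -0.017, -0.006]
ft_force: [-15.3, -19.4, 12.0]
grip_width: 0.0217
grasp_force: 60.0
```

```bash
python3 st.py; python3 - <<'E'
from h import *
im,d,K,r,e=cam("wrist"); P=cloud(d,K,r,e); hsv=cv2.cvtColor(im,cv2.COLOR_BGR2HSV)
x,y,z=P[...,0],P[...,1],P[...,2]
m=((x>.645)&(x<.709)&(y<-.015)&(y>-.064)&(z>.035)&(z<.047)&(hsv[...,2]<100)).astype(np.uint8)
m=cv2.erode(m,np.ones((7,7)))>0; q=P[m]
A=np.c_[q[:,:2]-q[:,:2].mean(0),np.ones(len(q))]; c=np.linalg.lstsq(A,q[:,2],rcond=None)[0]; print("top tilt",len(q),c.round(4),(q[:,2]-A@c).std(),q.min(0),q.max(0))
m=((x>.55)&(x<.63)&(y<-.03)&(y>-.12)&(z>.006)&(z<.014)).astype(np.uint8);m=cv2.erode(m,np.ones((7,7)))>0;q=P[m];print("tray floor",len(q),np.median(q,0) if len(q) else 0)
im,d,K,r,e=cam("scene"); P=cloud(d,K,r,e)
cv2.imwrite("pics/s2.png",cv2.resize(im[140:300,150:330],None,fx=3,fy=3))
E
```

```text
[ 0.6772 -0.0382  0.0626] [-15.3 -19.4  12. ] [-4.21  3.52  0.33]
[-0.0329 -0.0152 -0.9993] yaw 88.52
blocktop 5981 [677.3 -27.9] [33.9 70. ] ang 88.9 z 0.0409
tilt [-0.0148 -0.0633  0.0409] [ 0.6423 -0.0455  0.0345] [ 0.7126 -0.0103  0.046 ]
top tilt 2337 [-0.0146 -0.0326  0.0411] 0.0006123546623806618 [ 0.64685402 -0.04153737  0.03811051] [ 0.70727079 -0.01660715  0.04385111]
tray floor 5429 [ 0.60063188 -0.05659844  0.01059462]
```

View pics/last.png

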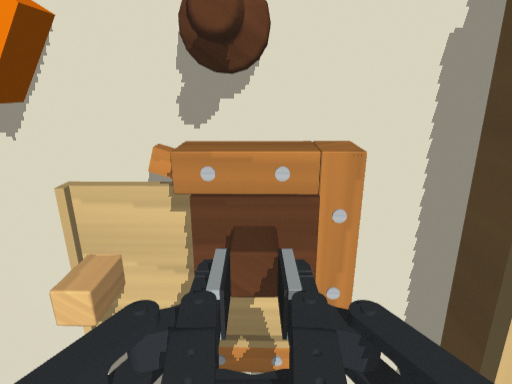

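View pics/s2.png

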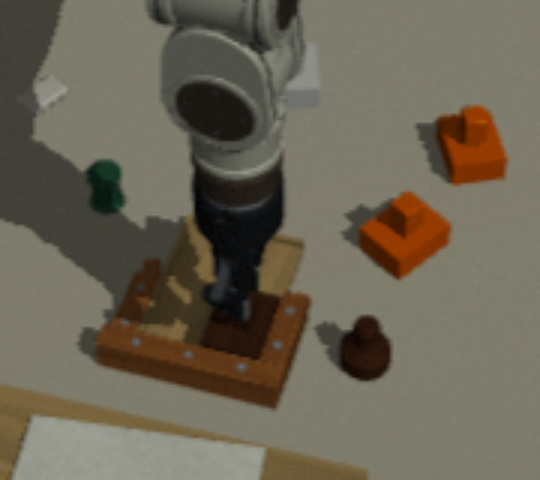

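Both pictures show the block in the corner, touching the side stop along (255,195) and the back stop at (318,240). The stamp, spool and tray are in place. The block leans slightly (about 0.03 rad), so I'll press down a little to flatten it.

Call:
apply_moves([
  [[0,0,-0.03,0,-1],[0,0,-0.03,0,-1],[0,-0.02,0,0,-1],[0,0,0,0,-1],[0,0,0,0,-1],[0,0,0,0,-1]],
])

```text
clock: 16.0
eef_pos: [0.6772, -0.0383, 0.0625]
tool_rot: [0.716, 0.698, -0.016, -0.006]
ft_force: [-18.4, -17.5, 21.2]
grip_width: 0.0217
grasp_force: 61.0
```

```bash
cat > t.py <<'E'
from h import *
o=get_obs();print(o["eef_pos"].round(4),o["ft_force"].round(1),R.from_quat(o["tool_rot"]).as_matrix()[:,2].round(4))
im,d,K,r,e=cam("wrist"); P=cloud(d,K,r,e); hsv=cv2.cvtColor(im,cv2.COLOR_BGR2HSV)
x,y,z=P[...,0],P[...,1],P[...,2]
m=((x>.645)&(x<.709)&(y<-.015)&(y>-.064)&(z>.037)&(z<.044)&(hsv[...,2]<100)).astype(np.uint8)
m=cv2.erode(m,np.ones((9,9)))>0; q=P[m]
A=np.c_[q[:,:2]-q[:,:2].mean(0),np.ones(len(q))]; c=np.linalg.lstsq(A,q[:,2],rcond=None)[0]; print("top tilt",len(q),c.round(4),(q[:,2]-A@c).std(),q.min(0),q.max(0))
E
python3 t.py
```

```text
[ 0.6772 -0.0383  0.0625] [-18.4 -17.5  21.2] [-0.0317 -0.014  -0.9994]
top tilt 1983 [-0.0136 -0.0289  0.0411] 0.0006101940741514296 [ 0.64742528 -0.04126301  0.03857679] [ 0.70671527 -0.01713352  0.04335853]
```

Call:
apply_moves([
  [[-0.06,0,0,0,-1],[0,0.05,0,0,-1],[0,0.04,0,0,-1],[0,0,0,0,-1],[0,0,0,0,-1],[0,-0.05,0,0,-1],[0,0,0,0,-1],[0,0,0,0,-1]],
])

```text
clock: 16.72
eef_pos: [0.6771, -0.038, 0.0626]
tool_rot: [0.716, 0.698, -0.015, -0.004]
ft_force: [-13.6, -19.7, 17.8]
grip_width: 0.0223
grasp_force: 60.7
```

```bash
python3 t.py
```

```text
[ 0.6771 -0.038   0.0626] [-13.6 -19.7  17.8] [-0.0271 -0.016  -0.9995]
top tilt 2304 [-0.0122 -0.0409  0.0411] 0.0005994919563186708 [ 0.64751999 -0.04180542  0.03879497] [ 0.70676874 -0.01729546  0.04347202]
```

Call:
apply_moves([
  [[-0.04,0,0,0,-1],[0,-0.05,0,0,-1],[0,-0.03,-0.02,0,-1],[0,0,0,0,-1],[0,0,0,0,-1],[0,0,0,0,-1]],
])

```text
clock: 17.27
eef_pos: [0.6768, -0.0386, 0.0621]
tool_rot: [0.716, 0.698, -0.013, -0.004]
ft_force: [-11.2, -13.9, 17.3]
grip_width: 0.022
grasp_force: 60.6
```

```bash
python3 t.py
```

```text
[ 0.6768 -0.0386  0.0621] [-11.2 -13.9  17.3] [-0.0243 -0.0118 -0.9996]
top tilt 1753 [-0.0043 -0.0247  0.0408] 0.000599922389472234 [ 0.64781395 -0.0412253   0.03887263] [ 0.70673854 -0.01720385  0.04343926]
```

Call:
apply_moves([
  [[0,0,0,0,-1],[0,0,0,0,-1],[0,0,0,0,-1],[0,0,0,0,-1]],
])

```text
clock: 17.65
eef_pos: [0.6768, -0.0386, 0.0621]
tool_rot: [0.716, 0.698, -0.013, -0.004]
ft_force: [-11.5, -14.7, 16.9]
grip_width: 0.022
grasp_force: 60.6
```

```bash
python3 -c "
from workcell import order,get_obs
print(get_obs()['ft_force'],get_obs()['eef_pos']); print(order.job_done())"
```

```text
[-11.52774753 -14.74833658  16.89895048] [ 0.67680998 -0.03856331  0.06207806]
the job is handed in; nothing more can be done
None
```

The job is handed in at about 17.7 s, with no verdict returned: the tray is home against the back stop and the gripper still holds the block in the corner (wrist force about 11 N toward the back stop, 15 N toward the side stop); the block leans about 0.025 rad by depth (limit 0.06), and the force on each stop could not be measured separately.

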